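Load and lock a gel-casting cassette

TASK

Take the longer of the two white gel-casting cassettes out of its upright drain stand, slide it down into the slot of the slanted white casting stand until it is fully home, without dropping it, and then turn the wing latch clockwise to its stop so that its arm lies over the cassette's top edge. Leave the shorter cassette and everything else on the bench where it stands.

Things in the scene. Friction and masses are not known exactly. Their poses are not given: they have to be found in the camera images.
- cassette: the longer cassette: flat stiff white slab with grey window panels on both faces, 100 mm long (y) x 8 mm thick (x) x 85 mm high (z), 150 g, alike on both faces and end for end. Origin: centre of its underside, z up. It stands upright in a grey drain stand, underside 8 mm above the table
- drain_a: grey upright drain stand that holds the longer cassette, fixed; footplate 70 x 126 mm; its slotted walls (36 mm thick over all in x) reach 30 mm above the table, so the cassette's upper 63 mm is free to grip. Origin: centre of its underside. The shorter cassette stands in a stand just like it
- slot: slot of the white casting stand, leaning 30 degrees from vertical, mouth towards the robot's side; fixed. Origin: centre of the slot's floor, 32 mm above the table. z: sliding direction, up and out of the slot; x: across it (cassette thickness); y: along it (cassette length). A cassette fully home has its underside at z = 0, its top edge at z = 85 mm
- slot_mouth (a point): centre of the slot's mouth, 46 mm up the slot's z from its floor, axes as the slot's. Inside, the slot is 10.6 mm (x) by 105 mm (y) and 41 mm deep, topped by grey flared lips from z = 41 to 46 mm that are 17 mm apart at the mouth; its walls are 36 mm thick over all
- latch_grip (a point): middle of the latch's black wing handle, on the latch's axis (parallel to the slot's z), 74 mm along the slot's y and 110 mm up its z from the slot's floor. The wing is a bar 40 mm long, 10 mm thick, 12 mm above and 14 mm below this point. A flat steel arm, 36 mm long, points along the wing 16 to 22 mm below this point, on a round post
- latch (a joint): turn of the latch in rad, growing clockwise seen from above along its axis. At 0 wing and arm point 0.17 rad clockwise of the slot's +x, clear of the slot; at the stop, 1.4, along the slot's -y, the arm over the corner of a cassette that is fully home, 3 mm to spare. It starts at 0 to 0.3, stays where it is left and takes about 0.1 N m to turn
- short_cassette: shorter cassette of the same height and thickness, 70 (y) x 8 (x) x 85 (z) mm, standing in the other drain stand; not to be used. Origin: centre of its underside
- beaker: small white beaker, 68 mm wide at the rim, 85 mm tall, near the stands; bystander. Origin: centre of its underside
- amber_bottle: amber bottle with red cap, 72 mm diameter, 150 mm tall, behind the stands; bystander. Origin: centre of its underside
- jar: white jar with blue cap, 56 mm diameter, 80 mm tall; bystander. Origin: centre of its underside
- tip_box: red pipette-tip box with clear lid, 88 x 123 x 59 mm; bystander. Origin: centre of its underside
- timer: grey bench timer, 70 x 70 x 22 mm; bystander. Origin: centre of its underside
Mind the look-alikes: they are no part of the job. Leave any red look-alike of the part that bears slot alone.

How it is judged (in metres and radians):
On the way:
1. the longer cassette is fully home in the slanted slot while the latch is still turned aside (below 0.6 rad) (z of cassette in the frame of slot between -0.004 and 0.004 m and x of cassette in the frame of slot between -0.004 and 0.004 m and y of cassette in the frame of slot between -0.006 and 0.006 m and angle between the z axis of cassette and the z axis of slot, either way round below 0.07 rad and angle between the x axis of cassette and the x axis of slot, either way round below 0.07 rad and value of joint latch below 0.6 rad), for 0.2 s.
At the end, for the whole second after the job is handed in: The longer cassette rests in the slanted slot: underside within 4 mm of its floor, within 4 mm across, 6 mm along and 0.07 rad of the slot; the latch is past 1.2 rad (stop 1.4); the other loose things still stand level (0.15 rad), not moved over 20 mm (z of cassette in the frame of slot between -0.004 and 0.004 m and x of cassette in the frame of slot between -0.004 and 0.004 m and y of cassette in the frame of slot between -0.006 and 0.006 m and angle between the z axis of cassette and the z axis of slot, either way round below 0.07 rad and angle between the x axis of cassette and the x axis of slot, either way round below 0.07 rad and value of joint latch above 1.2 rad and linear speed of cassette below 0.02 m/s and angle between each of short_cassette, beaker, amber_bottle, jar, tip_box, timer's own z axis and vertical below 0.15 rad); the robot touches nothing.
It fails at once if the cassette is dropped into the slot (faster than 0.3 m/s with its underside within 50 mm of the slot's floor) (distance between cassette and slot below 0.05 m and linear speed of cassette above 0.3 m/s).
It fails at once if the shorter cassette is moved more than 20 mm (distance of short_cassette from where it was at the start of the episode above 0.02 m).
It fails at once if another loose thing on the bench is moved more than 20 mm (distance of any of beaker, amber_bottle, jar, tip_box, timer from where it was at the start of the episode above 0.02 m).
It also fails if it takes over 50 s, if anything falls off the work surface, if the arm or the gripper's body presses on something with over 40 N, if the wrist force passes 120 N, or if a joint passes its speed limit or range.

ROBOT

A 6-joint arm with a two-finger parallel gripper is mounted at the origin on the work surface. World frame = base frame: x ahead of the robot, y to its left, z up, the work surface at z = 0. Lengths are in m, angles in degrees, forces in N, time in s.
With the tool pointing down it reaches from about 0.275 to 1 m from the base axis. Payload 8.4 kg.
Tool frame: the origin (TCP) lies where the fingers leave the gripper's body, on its centre line; the fingertips stand 73 mm ahead of it and the grasp point (between the pads) lies 54 mm ahead of it; z points along the fingers, y is the line along which they close (so a half turn about z gives the same grasp; the last joint's range is limited). The gripper opens to 85 mm and grips with 20 to 120 N. Pads are 22 mm wide; open, the fingers measure 114 mm over their backs; the gripper's body (76 mm by 85 mm) begins 54 mm behind the grasp point. The pads swing forward as they close: fully open they stand 13 mm farther back than shut.
Start: joints at [75.321, 20.225, 93.587, -0, 66.188, -0.138], TCP at [0.157, 0.605, 0.304] pointing down, gripper open.
Joint ranges: [-150.9, 150.9], [-52.94, 120.26], [3.33, 152.33], [-74.26, 254.26], [0, 154.13], [-172.89, 172.89]. Speed limits (degrees/s): [127.2, 127.2, 159.86, 180, 180, 180].

INTERFACE

Orientations are given as a 3x3 rotation matrix whose columns are the frame's x, y, z axes.
In Python, from plant import env gives the robot as it stands.
- The arm moves only by the tool play_rows, never from a script. Its argument "rows" is one flat list of numbers, 6 for each row, row after row: the shift along the tool's x, y, z in cm, then the turn, a rotation vector about the tool's x, y, z in degrees. In form: [tx, ty, tz, rx, ry, rz, tx, ty, tz, rx, ry, rz, ...]. A call has 1 to 5 rows; each row is the pose to reach, as a shift and turn from the pose commanded when the call began, along the tool's axes at that moment; what a row does not reach only later rows make up. A row lasts 1/10 s, in which the tool goes at most 50 mm and 8.59 degrees, less where a joint would pass 70% of its speed; a pose out of reach is approached as far as the arm can. A call with a gripper value outside its range is refused whole. "claw" is the finger opening in cm, from 0 to 8.54, set as the call begins (left out, the last holds). The fingers move at their own pace and stop on an object; "newtons" is the grip in N (left out, the last holds). Time passes only in rows, so rows that repeat a pose let the fingers close. It gives the time, the measured TCP pose, the force, the opening and the grip force at its end, in the units of the state.
- env.state(): the state, without advancing time (a new reading comes with each control period).
- env.camera(name): name is "scene" or "top" or "wrist"; returns a dict with "frame" (480x640x3 uint8, blue, green, red), "z_map" (480x640 float32, m along the optical axis (not along the pixel's ray), 0 where there is no reading), "fov_y" (degrees; the focal length in pixels is half the picture's height over the tangent of half this angle, whatever the lens; pixels are square), "cx", "cy" (the principal point, pixels), "origin" and "rotation" of the camera in the world. Camera axes: x right, y up, looking along -z (the intrinsics and any distortion apply to the point x, -y, -z); pixel columns grow to the right and rows downward; lengths in m; the calibration is good to about 2 mm. A picture is of the moment at which its call begins.
- env.hand_in(): hands the job in; it is judged then, once.
The state is a dict: "time": time; "qpos": joint angles; "qd": joint speeds; "effort": joint torques, N m; "ee_pos": TCP position; "eef_rot": TCP orientation; "force": force on the tool from outside, world axes, zero at the start; "wrist_torque": the same for the moment, N m; "gripper_width": opening from 0.0 (shut) to 1.0 (fully open); "grip_force": force on a finger pad.
Only numpy, scipy, OpenCV 4.12 (cv2) and the standard library are available. Lean on these libraries where they do the work, as an engineer would, in place of code of your own. Each camera call takes 0.05 s, during which the arm holds its last target. There are 200 camera calls.

## Working session

There is one attempt and no reset: what is moved stays moved. The work goes in short steps, Python scripts to look and compute and a tool call to move; the robot and the scene stay as the last step left them, time stands still between calls to the robot, and variables do not carry over. Pictures are saved under pics/ and viewed, at most 13 in all, crops included, and the job is handed in when it is done.

Besides the shell and the picture viewer there is one more tool, called after ">>>" as name(argument=value, ...), one argument or row to a line, values as JSON. play_rows: Moves the arm, as the interface text tells. Its arguments: {"type":"object","properties":{"rows":{"type":"array","items":{"type":"number"}},"claw":{"type":"number"},"newtons":{"type":"number"}},"required":["rows"]}

```bash
mkdir -p pics; ls
cat > h.py <<'E'
import numpy as np, cv2, pickle
from plant import env
def cam(n,f=None):
    c=env.camera(n)
    if f: cv2.imwrite('pics/%s.png'%f,c['frame']); pickle.dump(c,open('pics/%s.pkl'%f,'wb'))
    return c
def load(f): return pickle.load(open('pics/%s.pkl'%f,'rb'))
def ray(c,u,v):
    f=240/np.tan(np.radians(c['fov_y'])/2)
    return np.array(c['rotation'])@np.array([(u-c['cx'])/f,-(v-c['cy'])/f,-1.])
def at(c,u,v,z): # intersection with plane z
    r=ray(c,u,v);o=np.array(c['origin']);return o+r*(z-o[2])/r[2]
def dep(c,u,v): return np.array(c['origin'])+ray(c,u,v)*c['z_map'][int(v),int(u)]
def cloud(c):
    f=240/np.tan(np.radians(c['fov_y'])/2)
    v,u=np.mgrid[:480,:640]
    d=np.stack([(u-c['cx'])/f,-(v-c['cy'])/f,-np.ones_like(u,float)],-1)*c['z_map'][...,None]
    return d@np.array(c['rotation']).T+np.array(c['origin'])
E
python3 - <<'E'
from h import *
s=env.state();print({k:np.round(v,3).tolist() for k,v in s.items()})
for n in('scene','top','wrist'):
    c=cam(n,n+'0'); print(n,{k:np.round(v,3).tolist() for k,v in c.items() if k not in('frame','z_map')})
    print(c['z_map'].min(),c['z_map'].max())
E
```

```text
pics
{'time': 0.0, 'qpos': [75.319, 20.259, 93.63, -0.0, 66.189, -0.137], 'qd': [0.013, -0.071, -0.019, 0.026, -0.064, 0.025], 'effort': [0.0, -60.525, -34.207, -0.0, 0.009, -0.0], 'ee_pos': [0.157, 0.605, 0.303], 'eef_rot': [[-0.968, 0.251, -0.0], [0.251, 0.968, -0.001], [-0.0, -0.001, -1.0]], 'force': [-0.466, 0.736, 0.868], 'wrist_torque': [-0.032, -0.028, -0.0], 'grip_force': 0.0, 'gripper_width': 0.997}
scene {'fov_y': 47.426, 'cx': 316.436, 'cy': 243.558, 'origin': [1.525, -0.49, 0.862], 'rotation': [[0.437, -0.508, 0.743], [0.9, 0.254, -0.355], [-0.008, 0.823, 0.567]]}
0.0 3.999946
top {'fov_y': 46.724, 'cx': 323.636, 'cy': 225.494, 'origin': [0.334, -0.003, 1.287], 'rotation': [[-0.017, 0.988, -0.15], [-1.0, -0.018, -0.005], [-0.007, 0.15, 0.989]]}
0.0 2.2257457
wrist {'fov_y': 62.244, 'cx': 314.376, 'cy': 233.456, 'origin': [0.085, 0.623, 0.374], 'rotation': [[0.252, -0.927, -0.279], [0.968, 0.241, 0.073], [-0.001, -0.289, 0.957]]}
0.0 1.4415202
```

View pics/scene0.png

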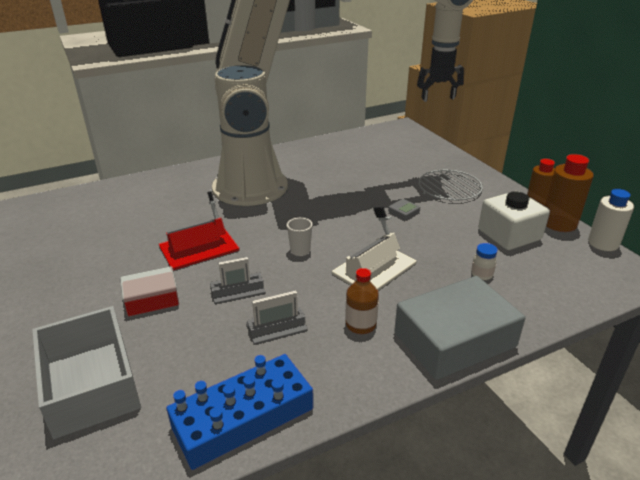

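View pics/top0.png

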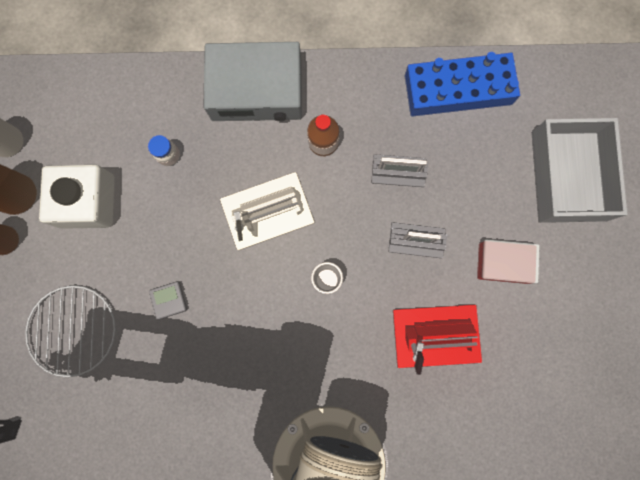

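The scene and top pictures show two white cassettes in grey drain stands, at top-view pixels (403,161), about 47 px long, and (425,237), about 34 px long. The first is the longer one, so it is the cassette meant. The white slanted stand is at top (267,210) and the red look-alike at (437,337), which I leave alone. I'll confirm this in an enlarged crop.

Run:
```python
from h import *
t=load('top0');s=load('scene0')
cv2.imwrite('pics/c1.png',np.vstack([cv2.resize(t['frame'][140:270,210:460],None,fx=3.2,fy=3.2,interpolation=3)[:416,:800]]))
P=cloud(t)
for n,(a,b,c,d) in dict(A=(372,430,150,188),B=(388,448,218,258)).items():
    q=P[c:d,a:b].reshape(-1,3); q=q[q[:,2]>.075]
    print(n,len(q),np.percentile(q,[0,5,50,95,100],axis=0).round(4).tolist())
    m=q.mean(0);w,v=np.linalg.eigh(np.cov((q-m)[:,:2].T));e=(q-m)[:,:2]@v
    print(m.round(4),v[:,1].round(3),np.ptp(e,axis=0).round(4))
for u,v in [(403,161),(425,237),(267,185),(267,210),(240,215),(240,230),(300,235)]: print(u,v,dep(t,u,v).round(4))
```

```text
A 250 [[0.3345, -0.2273, 0.075], [0.6508, -0.2207, 0.0773], [0.6573, -0.1763, 0.0904], [0.6639, -0.1306, 0.0948], [0.6662, -0.0031, 1.287]]
[ 0.6535 -0.1746  0.1029] [-0.733  0.68 ] [0.134  0.3895]
B 174 [[0.3345, -0.2497, 0.075], [0.3345, -0.2454, 0.0776], [0.4909, -0.2103, 0.0916], [0.4971, -0.0031, 1.287], [0.4991, -0.0031, 1.287]]
[ 0.4801 -0.1992  0.1722] [-0.56   0.828] [0.0498 0.2908]
403 161 [ 0.6574 -0.1756  0.0916]
425 237 [ 0.4881 -0.2182  0.0836]
267 185 [0.6266 0.134  0.0133]
267 210 [0.5598 0.1299 0.0528]
240 215 [0.5452 0.1871 0.0767]
240 230 [0.5031 0.1776 0.1355]
300 235 [ 0.5089  0.0585 -0.0017]
```

View pics/c1.png

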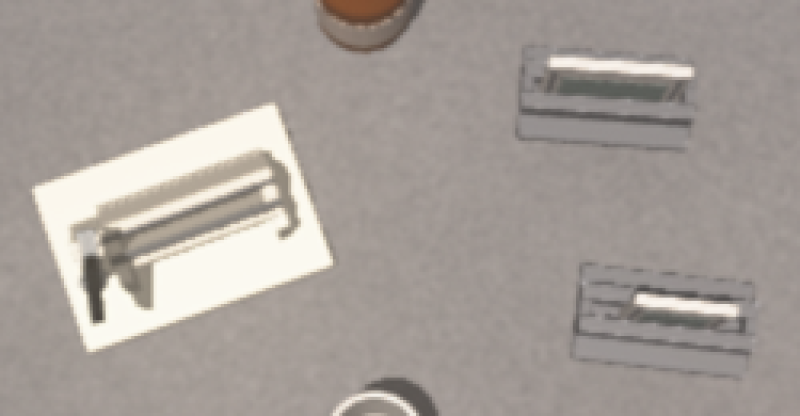

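The crop shows the longer cassette at crop (621,67), 145 px long, against 105 px for the shorter one at (687,306). The latch post and black wing are at (90,270), on the slot's +y end. Next I move to above the casting stand to look from close by.

>>> play_rows(
  rows=[-47,-37,-5,0,0,58,-47,-37,-5,0,0,58,-47,-37,-5,0,0,58,-47,-37,-5,0,0,58,-47,-37,-5,0,0,58],
  claw=5,
)

```text
time: 0.65
ee_pos: [0.3084, 0.4049, 0.3248]
eef_rot: [[-0.532, 0.847, 0.0], [0.847, 0.532, -0.0], [-0.0, -0.0, -1.0]]
force: [0.8, 0.1, 0.6]
gripper_width: 0.59
grip_force: 0.0
```

```bash
cat >> h.py <<'E'
from scipy.spatial.transform import Rotation as Ro
def go(p,R):
    s=env.state();R0=np.array(s['eef_rot']);p0=np.array(s['ee_pos'])
    print('t',round(s['time'],2),'at',p0.round(4),'F',np.round(s['force'],1),'move cm',(R0.T@(np.array(p)-p0)*100).round(2),'rot',Ro.from_matrix(R0.T@R).as_rotvec(degrees=True).round(2))
def down(a): # tool down, tool x at world angle a deg
    a=np.radians(a);x=np.array([np.cos(a),np.sin(a),0]);z=np.array([0,0,-1.]);return np.stack([x,np.cross(z,x),z],1)
E
python3 - <<'E'
from h import *
go([.52,.13,.35],down(107))
E
```

```text
t 0.65 at [0.3084 0.4049 0.3248] F [0.8 0.1 0.6] move cm [-34.54   3.28  -2.52] rot [0.000e+00 1.000e-02 1.516e+01]
```

>>> play_rows(
  rows=[-34.5,3.3,-2.5,0,0,15.2,-34.5,3.3,-2.5,0,0,15.2,-34.5,3.3,-2.5,0,0,15.2,-34.5,3.3,-2.5,0,0,15.2,-34.5,3.3,-2.5,0,0,15.2],
)

```text
time: 1.15
ee_pos: [0.4619, 0.2082, 0.3429]
eef_rot: [[-0.297, 0.955, 0.0], [0.955, 0.297, 0.0], [0.0, 0.0, -1.0]]
force: [1.0, 1.0, -1.0]
gripper_width: 0.584
grip_force: 0.0
```

Run:
```python
from h import *
c=cam('wrist','w1')
go([.52,.13,.35],down(107))
go([.62,-.15,.33],down(90))
print(np.round(c['origin'],3))
```

```text
t 1.2 at [0.4659 0.2034 0.3436] F [ 4.  -2.8  0.2] move cm [-8.61  3.   -0.6 ] rot [0.16 0.21 0.18]
t 1.2 at [0.4659 0.2034 0.3436] F [ 4.  -2.8  0.2] move cm [-38.31   4.28   1.51] rot [ 0.19  0.19 17.18]
[0.439 0.278 0.414]
```

View pics/w1.png

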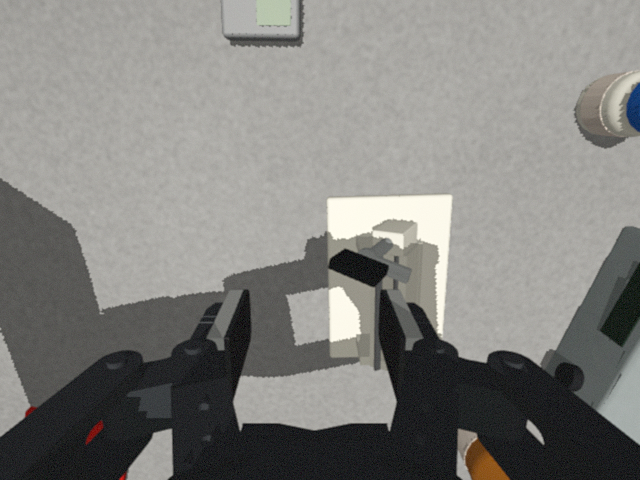

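The wrist view shows the wing at (358,267), pointing left and up, the steel arm tip at (405,272), and the base plate corners at (328,196) and (452,195). The fingers hide part of the slot, so I shift sideways for a clean view.

>>> play_rows(
  rows=[2,5,-1,0,0,0,3,8,-2,0,0,0,3,8,-2,0,0,0,3,8,-2,0,0,0],
)

```text
time: 1.6
ee_pos: [0.5285, 0.2626, 0.3621]
eef_rot: [[-0.297, 0.955, -0.001], [0.955, 0.297, -0.001], [-0.0, -0.001, -1.0]]
force: [0.1, 0.5, -0.2]
gripper_width: 0.585
grip_force: 0.0
```

Run:
```python
from h import *
c=cam('wrist','w2')
go([.62,-.15,.33],down(90))
cv2.imwrite('pics/w2c.png',cv2.resize(c['frame'][150:420,160:480],None,fx=2.2,fy=2.2,interpolation=cv2.INTER_CUBIC))
```

```text
t 1.65 at [0.5278 0.2622 0.3619] F [-0.1  0.1 -0.2] move cm [-42.09  -3.45   3.21] rot [-0.1   0.04 17.3 ]
```

View pics/w2c.png

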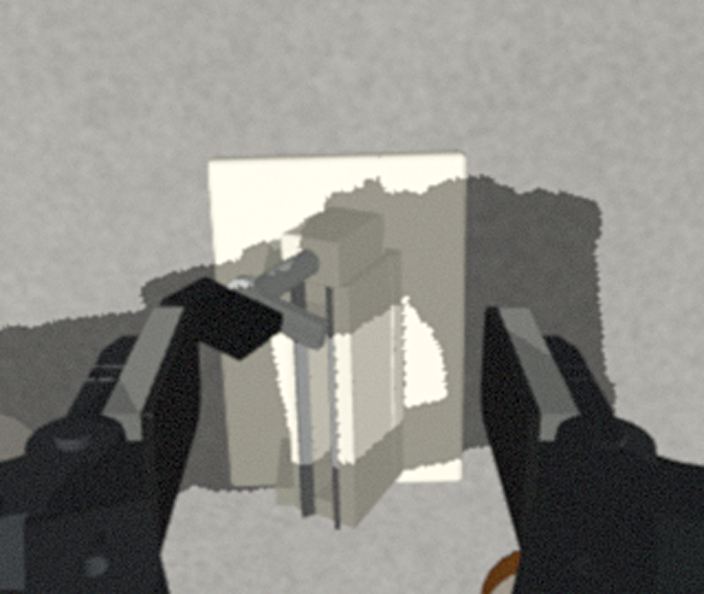

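The crop shows the slot mouth's grey lips as bands at crop x 305 and 335, running from y 285 to 520. The wing is at (225,315) and the steel arm tip at (325,335). Next I fit the stand's pose from the depth data.

Run:
```python
from h import *
c=load('w2');P=cloud(c);t=load('top0')
def px(u,v): return 160+u/2.2,150+v/2.2
# table & plate heights
for n,(u,v) in dict(table=(100,100),plate=(250,190),plate2=(440,250)).items(): print(n,dep(c,*px(u,v)).round(4))
tz=np.median(P[20:120,250:400,2]);print('table z',tz, P[20:120,250:400,2].std())
k=dep(c,*px(250,190))[2]
cor=[at(c,*px(*q),k)[:2] for q in [(209,158),(465,153),(461,480),(232,487)]]
print('corners',np.round(cor,4), [np.linalg.norm(cor[i]-cor[(i+1)%4]).round(4) for i in range(4)])
d=cor[0]-cor[3];print('yaw y-axis left',np.degrees(np.arctan2(-d[0],d[1])));d=cor[1]-cor[2];print('right',np.degrees(np.arctan2(-d[0],d[1])))
d=cor[1]-cor[0];print('top',np.degrees(np.arctan2(d[1],d[0])))
# top cam plate corners (from c1 crop, 3.2x)
ct=[at(t,210+a/3.2,140+b/3.2,k)[:2] for a,b in [(92,352),(33,187),(274,102),(334,264)]]
print('top corners',np.round(ct,4),[np.linalg.norm(ct[i]-ct[(i+1)%4]).round(4) for i in range(4)])
d=ct[0]-ct[3];print(np.degrees(np.arctan2(-d[0],d[1])));d=ct[1]-ct[2];print(np.degrees(np.arctan2(-d[0],d[1])))
# normals fit: outer slanted wall (+x side)
v0,v1,u0,u1=[int(round(x)) for x in (150+300/2.2,150+440/2.2,160+358/2.2,160+385/2.2)]
q=P[v0:v1,u0:u1].reshape(-1,3);m=q.mean(0);w,V=np.linalg.eigh(np.cov((q-m).T));n=V[:,0]*np.sign(V[0,0]);print('wall n',n.round(3),np.sqrt(w).round(4),m.round(4),'yaw',np.degrees(np.arctan2(n[1],n[0])),'tilt',np.degrees(np.arcsin(n[2])))
```

```text
table [0.4163 0.2144 0.0007]
plate [0.5011 0.1953 0.0131]
plate2 [0.6027 0.1934 0.0137]
table z 0.0009398716055153411 0.029454913219324433
corners [[0.4771 0.2053]
 [0.5978 0.2454]
 [0.6591 0.0669]
 [0.5382 0.0245]] [np.float64(0.1272), np.float64(0.1888), np.float64(0.1281), np.float64(0.1908)]
yaw y-axis left 18.664525564851512
right 18.953934384526722
top 18.428826791180427
top corners [[0.4745 0.1995]
 [0.5965 0.2434]
 [0.657  0.0666]
 [0.5355 0.0241]] [np.float64(0.1297), np.float64(0.1869), np.float64(0.1286), np.float64(0.1857)]
19.206256683457887
18.89411011389447
wall n [0.949 0.306 0.075] [0.0035 0.0173 0.0302] [0.5801 0.1425 0.0615] yaw 17.893421886040585 tilt 4.2846705464223485
```

```bash
cat >> h.py <<'E'
def slotR(yaw,tilt=30):
    a=np.radians(yaw);b=np.radians(tilt);h=np.array([np.cos(a),np.sin(a),0]);k=np.array([0,0,1.])
    return np.stack([np.cos(b)*h+np.sin(b)*k,np.array([-np.sin(a),np.cos(a),0]),np.cos(b)*k-np.sin(b)*h],1)
E
python3 - <<'E'
from h import *
c=load('w2');P=cloud(c)
R=slotR(18.8);g=np.array([.57,.13,.032])
v0,v1,u0,u1=[int(x) for x in (150+230/2.2,150+535/2.2,160+265/2.2,160+412/2.2)]
S=(P[v0:v1,u0:u1]-g)@R*1000
# rows across the slot: at several crop rows print x,z in slot frame per pixel
for r in (400,430,460,500):
    v=int(150+r/2.2)
    print('row',r,[(u,)+tuple(((P[v,u]-g)@R*1000).round(0).astype(int)) for u in range(int(160+270/2.2),int(160+412/2.2),2)])
q=S.reshape(-1,3)
h,e=np.histogram(q[:,2],bins=np.arange(-40,110,3));print([(int(a),int(b)) for a,b in zip(e,h) if b])
# wing points
W=P[int(150+270/2.2):int(150+365/2.2),int(160+160/2.2):int(160+335/2.2)].reshape(-1,3);W=W[(W[:,2]>.1)&(W[:,2]<.17)]
w=(W-g)@R*1000;h,e=np.histogram(w[:,2],bins=np.arange(60,140,2));print([(int(a),int(b)) for a,b in zip(e,h) if b])
E
```

```text
row 400 [(282, np.int64(-44), np.int64(-34), np.int64(5)), (284, np.int64(-43), np.int64(-34), np.int64(3)), (286, np.int64(-41), np.int64(-34), np.int64(2)), (288, np.int64(-39), np.int64(-34), np.int64(1)), (290, np.int64(-37), np.int64(-35), np.int64(-1)), (292, np.int64(-8), np.int64(-7), np.int64(37)), (294, np.int64(-3), np.int64(-3), np.int64(41)), (296, np.int64(1), np.int64(-2), np.int64(42)), (298, np.int64(1), np.int64(-3), np.int64(39)), (300, np.int64(2), np.int64(-4), np.int64(37)), (302, np.int64(3), np.int64(-5), np.int64(35)), (304, np.int64(4), np.int64(-6), np.int64(32)), (306, np.int64(3), np.int64(-9), np.int64(27)), (308, np.int64(3), np.int64(-11), np.int64(23)), (310, np.int64(18), np.int64(4), np.int64(43)), (312, np.int64(19), np.int64(3), np.int64(41)), (314, np.int64(19), np.int64(1), np.int64(37)), (316, np.int64(21), np.int64(1), np.int64(36)), (318, np.int64(24), np.int64(2), np.int64(37)), (320, np.int64(26), np.int64(2), np.int64(36)), (322, np.int64(26), np.int64(0), np.int64(33)), (324, np.int64(26), np.int64(-2), np.int64(28)), (326, np.int64(26), 
[... 5587 characters left out ...]
 39), (-19, 43), (-16, 67), (-13, 193), (-10, 188), (-7, 235), (-4, 293), (-1, 418), (2, 502), (5, 267), (8, 178), (11, 185), (14, 196), (17, 188), (20, 303), (23, 306), (26, 354), (29, 330), (32, 366), (35, 1442), (38, 575), (41, 814), (44, 29), (47, 26), (50, 23), (53, 26), (56, 28), (59, 21), (62, 31), (65, 27), (68, 25), (71, 30), (74, 25), (77, 17), (80, 3), (83, 21), (86, 76), (89, 278), (92, 29), (95, 32), (98, 24), (101, 26), (104, 3)]
[(70, 6), (72, 22), (74, 17), (76, 17), (78, 16), (80, 3), (84, 27), (86, 68), (88, 112), (90, 300), (92, 54), (94, 62), (96, 68), (98, 65), (100, 67), (102, 74), (104, 63), (106, 77), (108, 72), (110, 70), (112, 80), (114, 69), (116, 105), (118, 188)]
```

Run:
```python
from h import *
c=load('w2');P=cloud(c)
R=slotR(18.8);g=np.array([.57,.13,.032])
S=(P-g)@R*1000
ok=(c['z_map']>.05)
def sel(x0,x1,z0,z1): return S[ok&(S[...,0]>x0)&(S[...,0]<x1)&(S[...,2]>z0)&(S[...,2]<z1)&(abs(S[...,1])<95)]
for n,b in dict(rwall=(24.5,27.5,0,33),topR=(20,25,34.5,38.5),topL=(-16,-5,34.5,38.5),lips=(-2,21,39.5,43.5),inL=(2,5,20,34)).items():
    q=sel(*b); y=np.sort(q[:,1]);print(n,len(q),'med',np.median(q,axis=0).round(2),'y',y[[0,2,5,10,20]].round(1),y[[-20,-10,-5,-3,-1]].round(1))
    w=[np.median(q[(q[:,1]>a)&(q[:,1]<a+20)],axis=0).round(1).tolist() for a in range(-60,60,20) if ((q[:,1]>a)&(q[:,1]<a+20)).sum()>5];print(w)
q=sel(-9,-1.5,36,43);print('Lwall/x min top',np.percentile(sel(-22,-5,35,39)[:,0],[0,1,2,5]))
# wing top
W=S[ok&(S[...,2]>114.5)&(S[...,2]<122)&(abs(S[...,1]-75)<40)&(abs(S[...,0])<50)]
r=cv2.minAreaRect(W[:,:2].astype(np.float32));print('wing',len(W),np.median(W[:,2]),r)
A=S[ok&(S[...,2]>86)&(S[...,2]<93)&(abs(S[...,1]-70)<45)&(S[...,0]>5)&(S[...,0]<60)]
print('arm',len(A),np.median(A[:,2]),cv2.minAreaRect(A[:,:2].astype(np.float32)))
np.save('pics/S.npy',S)
```

```text
rwall 1597 med [25.86  0.35 17.42] y [-69.  -67.8 -67.3 -67.1 -66.3] [57.6 58.  58.1 58.3 58.5]
[[25.9, -50.0, 18.5], [25.9, -29.4, 17.4], [25.8, -9.9, 17.3], [25.9, 10.0, 17.2], [25.8, 29.9, 17.4], [25.8, 49.7, 17.4]]
topR 511 med [22.66  5.64 37.11] y [-67.7 -67.3 -65.9 -64.4 -60.4] [72.7 77.6 79.7 79.8 80. ]
[[22.0, -50.0, 37.1], [22.7, -30.1, 37.3], [22.4, -10.8, 37.1], [22.3, 10.3, 37.1], [22.6, 30.6, 37.1], [22.9, 49.9, 37.2]]
topL 263 med [ -7.55 -26.75  37.  ] y [-68.5 -67.9 -67.5 -66.8 -65.5] [23.2 46.  47.8 48.6 79.3]
[[-7.7, -52.5, 36.9], [-7.2, -29.6, 37.0], [-7.1, -11.1, 36.9], [-7.1, 9.1, 37.1], [-7.8, 23.2, 37.1], [-6.9, 47.1, 37.4]]
lips 933 med [13.72 15.98 41.65] y [-69.2 -67.7 -67.1 -66.4 -64.3] [79.4 79.7 79.8 80.  80.5]
[[1.8, -50.0, 41.4], [1.9, -29.8, 41.3], [1.9, -10.4, 41.5], [2.1, 10.7, 41.4], [17.9, 26.5, 41.7], [17.4, 50.7, 41.5]]
inL 503 med [  3.28 -14.35  27.44] y [-58.8 -58.5 -58.  -57.6 -56. ] [42.3 79.7 79.9 80.  80.2]
[[3.4, -50.0, 27.8], [3.3, -29.8, 27.3], [3.3, -9.9, 27.3], [3.2, 9.7, 27.8], [3.3, 37.4, 24.0], [3.2, 41.0, 30.9]]
Lwall/x min top [-19.83120156 -19.25650298 -18.94476476 -16.41130293]
wing 345 118.09500897522064 ((9.393760681152344, 68.99987030029297), (10.830791473388672, 39.66404342651367), 77.95101165771484)
arm 476 90.34070703266963 ((24.01961898803711, 67.26244354248047), (13.363912582397461, 42.87114715576172), 71.69866180419922)
```

The stand's frame fits consistently: the wall, lip and wing heights all agree. The slot origin is about g+R·(8.4,−4.7,−4.0) mm, with yaw 18.8° and the latch near 0.05 rad. Now to the cassette.

>>> play_rows(
  rows=[-43.6,-0.1,6,0,0,17.3,-43.6,-0.1,6,0,0,17.3,-43.6,-0.1,6,0,0,17.3,-43.6,-0.1,6,0,0,17.3,-43.6,-0.1,6,0,0,17.3],
)

```text
time: 2.15
ee_pos: [0.6004, 0.0239, 0.3283]
eef_rot: [[-0.0, 1.0, -0.001], [1.0, 0.0, -0.0], [-0.0, -0.001, -1.0]]
force: [0.6, 0.4, -0.7]
gripper_width: 0.582
grip_force: 0.0
```

Run:
```python
from h import *
go([.657,-.155,.30],down(90))
```

```text
t 2.15 at [0.6004 0.0239 0.3283] F [ 0.6  0.4 -0.7] move cm [-17.89   5.66   2.82] rot [-0.04  0.    0.01]
```

>>> play_rows(
  rows=[-17.4,5.5,2.7,0,0,0,-17.4,5.5,2.7,0,0,0,-17.4,5.5,2.7,0,0,0,-17.4,5.5,2.7,0,0,0,-17.4,5.5,2.7,0,0,0],
)

```text
time: 2.65
ee_pos: [0.6557, -0.1521, 0.3003]
eef_rot: [[0.004, 1.0, -0.002], [1.0, -0.004, -0.001], [-0.001, -0.002, -1.0]]
force: [0.1, -0.5, -0.2]
gripper_width: 0.589
grip_force: 0.0
```

Run:
```python
from h import *
c=cam('wrist','w3');go([.657,-.155,.30],down(90))
P=cloud(c);s=env.state()
ok=(c['z_map']>.05)&(P[...,2]>.078)&(P[...,2]<.105)&(abs(P[...,0]-.657)<.03)&(abs(P[...,1]+.176)<.07)
q=P[ok];hi=q[q[:,2]>np.median(q[:,2])-.003]
print(len(q),len(hi),np.percentile(q[:,2],[1,25,50,75,99]).round(4))
print(cv2.minAreaRect((hi[:,:2]*1000).astype(np.float32)),np.median(hi,axis=0))
m=hi.mean(0);w,v=np.linalg.eigh(np.cov((hi-m)[:,:2].T));print(v[:,1])
vv,uu=np.nonzero(ok);print(uu.min(),uu.max(),vv.min(),vv.max())
t=load('top0')
a,b=[at(t,210+x/3.2,140+y/3.2,.093) for x,y in((549,62),(693,72))];print('top',a.round(4),b.round(4),(a+b)/2)
cv2.imwrite('pics/w3c.png',cv2.resize(c['frame'][100:400,200:450],None,fx=2,fy=2,interpolation=cv2.INTER_CUBIC))
```

```text
t 2.7 at [ 0.6553 -0.1499  0.3006] F [-0.6  0.7  0.8] move cm [-0.51  0.17  0.06] rot [-0.11 -0.02 -0.18]
1498 1386 [0.08   0.0932 0.0937 0.0942 0.0954]
((659.0770263671875, -178.08990478515625), (100.17407989501953, 8.022868156433105), 84.45219421386719) [ 0.65920101 -0.17423431  0.09378231]
[0.0965287 0.9953302]
310 333 184 314
top [ 0.6616 -0.1282  0.093 ] [ 0.6526 -0.2273  0.093 ] [ 0.65713163 -0.17773678  0.093     ]
```

View pics/w3c.png

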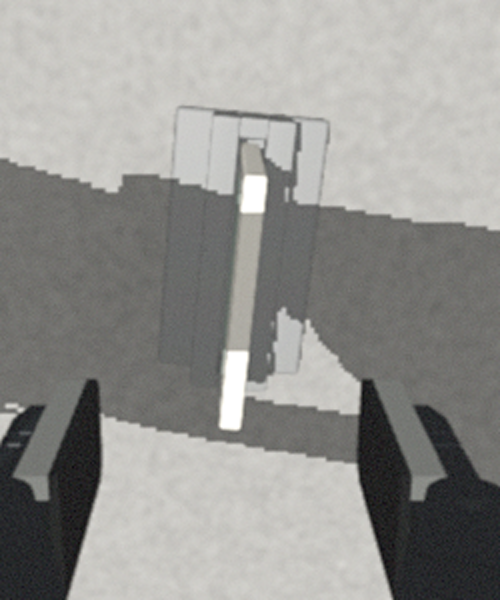

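The crop shows the long cassette standing in its drain stand between crop (254,150) and (230,428). It measures 100.2×8.0 mm, top at 0.0937 m, centre (0.659,−0.178), with its length axis at 84.5°. That matches the description, so I go down to grasp 13 mm below its top edge.

Run:
```python
from h import *
go([.6585,-.178,.134],down(84.5))
```

```text
t 2.7 at [ 0.6553 -0.1499  0.3006] F [-0.6  0.7  0.8] move cm [-2.81  0.36 16.66] rot [-0.11 -0.01  5.32]
```

>>> play_rows(
  rows=[-2.5,0.3,3,-0.1,0,5.3,-2.5,0.3,7,-0.1,0,5.3,-2.5,0.3,10,-0.1,0,5.3,-2.5,0.3,10,-0.1,0,5.3,-2.5,0.3,10,-0.1,0,5.3],
)

```text
time: 3.2
ee_pos: [0.6591, -0.172, 0.2023]
eef_rot: [[0.092, 0.996, 0.001], [0.996, -0.092, 0.0], [0.0, 0.001, -1.0]]
force: [0.4, -0.3, 0.9]
gripper_width: 0.585
grip_force: 0.0
```

Run:
```python
from h import *
c=cam('wrist');P=cloud(c)
ok=(c['z_map']>.05)&(P[...,2]>.088)&(P[...,2]<.105)&(abs(P[...,0]-.657)<.015)&(abs(P[...,1]+.176)<.07)
hi=P[ok];print(cv2.minAreaRect((hi[:,:2]*1000).astype(np.float32)),np.median(hi,axis=0))
go([.6585,-.178,.134],down(84.5))
```

```text
((659.0885009765625, -178.1400146484375), (100.26385498046875, 7.98716402053833), 84.50183868408203) [ 0.65938864 -0.17216904  0.09378188]
t 3.25 at [ 0.66   -0.1724  0.2035] F [ 0.1 -0.3  0.2] move cm [-0.57 -0.12  6.95] rot [0.19 0.   0.24]
```

>>> play_rows(
  rows=[-0.6,-0.1,3.5,0,0,0.2,-0.6,-0.1,6,0,0,0.2,-0.6,-0.1,6.9,0,0,0.2,-0.6,-0.1,6.9,0,0,0.2,-0.6,-0.1,6.9,0,0,0.2],
)

```text
time: 3.75
ee_pos: [0.6592, -0.1791, 0.1346]
eef_rot: [[0.096, 0.995, 0.004], [0.995, -0.096, -0.001], [-0.0, 0.004, -1.0]]
force: [-0.3, -0.2, 0.0]
gripper_width: 0.583
grip_force: 0.0
```

>>> play_rows(
  rows=[0,0,0,0,0,0,0,0,0,0,0,0,0,0,0,0,0,0,0,0,0,0,0,0,0,0,0,0,0,0],
  claw=0,
  newtons=50,
)

```text
time: 4.25
ee_pos: [0.6588, -0.1793, 0.1336]
eef_rot: [[0.096, 0.995, 0.004], [0.995, -0.096, -0.001], [-0.0, 0.004, -1.0]]
force: [1.2, -0.0, 5.7]
gripper_width: 0.086
grip_force: 49.7
```

Run:
```python
from h import *
s=env.state();print(s['gripper_width'],s['grip_force'],s['force'],s['wrist_torque'],np.round(s['eef_rot'],3).tolist())
go([.659,-.178,.134],down(84.5))
```

```text
0.08596650052011752 49.73846733570099 [ 1.22640561 -0.0231383   5.65005755] [ 0.0460339  -0.01888594 -0.01211119] [[0.096, 0.995, 0.004], [0.995, -0.096, -0.001], [-0.0, 0.004, -1.0]]
t 4.25 at [ 0.6588 -0.1793  0.1336] F [ 1.2 -0.   5.7] move cm [ 0.13  0.01 -0.04] rot [ 0.21  0.01 -0.02]
```

Gripped: 7.3 mm opening at 50 N. Now lift.

>>> play_rows(
  rows=[0,0,-2,0,0,0,0,0,-6,0,0,0,0,0,-11,0,0,0,0,0,-16,0,0,0,0,0,-16,0,0,0],
)

```text
time: 4.75
ee_pos: [0.6607, -0.1799, 0.3006]
eef_rot: [[0.096, 0.995, 0.013], [0.995, -0.096, -0.003], [-0.002, 0.013, -1.0]]
force: [0.3, -0.4, -0.2]
gripper_width: 0.085
grip_force: 50.2
```

```bash
cat >> h.py <<'E'
SR=slotR(18.8); SO=np.array([.57,.13,.032])+SR@np.array([.0084,-.0047,-.004])
TR=np.stack([SR[:,1],SR[:,0],-SR[:,2]],1)
OFF=[0.,.0012,.1256]  # cassette origin in slot-aligned hand axes: (x, y, distance ahead)
def ins(z,dx=0,dy=0): # underside at slot z
    return SO+SR@np.array([dx-OFF[0],dy-OFF[1],z+OFF[2]])
E
python3 - <<'E'
from h import *
s=env.state();print(s['gripper_width'],s['grip_force'],SO,TR.round(3).tolist())
print(ins(.12),ins(.12)+[0,0,.06]);go(ins(.12)+[0,0,.06],TR)
t=load('top0');print('bottle',dep(t,322,121),'beaker',dep(t,327,270))
E
```

```text
0.0848220052545154 50.19345939159393 [0.58029445 0.12853964 0.0327359 ] [[-0.322, 0.82, 0.473], [0.947, 0.279, 0.161], [0.0, 0.5, -0.866]]
[0.46443264 0.08782943 0.24543174] [0.46443264 0.08782943 0.30543174]
t 4.75 at [ 0.6607 -0.1799  0.3006] F [ 0.3 -0.4 -0.2] move cm [ 24.76 -22.1   -0.82] rot [-28.83   6.62 -23.67]
bottle [0.7327889  0.00184785 0.14937858] beaker [ 0.42556985 -0.00321215  0.00324678]
```

>>> play_rows(
  rows=[5,-4.4,-0.5,-5,1,-4,10,-8.8,-0.8,-11,2.5,-9,14,-12.5,-0.8,-17,4,-14,18,-16,-0.8,-23,5.3,-19,22,-19.5,-0.8,-28.8,6.6,-23.7],
)

```text
time: 5.25
ee_pos: [0.5086, 0.0238, 0.2997]
eef_rot: [[-0.325, 0.823, 0.466], [0.946, 0.28, 0.164], [0.005, 0.494, -0.87]]
force: [1.3, 2.3, -0.9]
gripper_width: 0.083
grip_force: 50.3
```

Run:
```python
from h import *
go(ins(.1)+[0,0,.0],TR)
```

```text
t 5.25 at [0.5086 0.0238 0.2997] F [ 1.3  2.3 -0.9] move cm [ 7.45 -4.51  5.71] rot [-0.41 -0.31 -0.  ]
```

>>> play_rows(
  rows=[2.5,-2.5,2,0,0,0,4,-3,3.5,0,0,0,4,-3,3.5,0,0,0,4,-3,3.5,0,0,0],
)

```text
time: 5.65
ee_pos: [0.4894, 0.0582, 0.2551]
eef_rot: [[-0.324, 0.825, 0.463], [0.946, 0.279, 0.164], [0.006, 0.491, -0.871]]
force: [0.7, -0.3, -0.6]
gripper_width: 0.083
grip_force: 50.2
```

Run:
```python
from h import *
c=cam('wrist','w4')
go(ins(.1)+[0,0,.0],TR)
cv2.imwrite('pics/w4c.png',c['frame'])
s=env.state();p=np.array(s['ee_pos']);R=np.array(s['eef_rot'])
P=cloud(c);T=(P-p)@R*1000
# cassette points in tool frame: thin |y|<6, z 50..140
ok=(c['z_map']>.03)&(abs(T[...,1])<7)&(T[...,2]>55)&(T[...,2]<140)&(abs(T[...,0])<70)
q=T[ok];print(len(q));
for z in range(55,140,5):
    k=q[(q[:,2]>=z)&(q[:,2]<z+5)]
    if len(k)>3: print(z,len(k),k.min(0).round(1),k.max(0).round(1),np.median(k,0).round(1))
```

```text
t 5.7 at [0.49   0.0578 0.2557] F [-0.2 -0.2 -0.1] move cm [ 3.65 -1.76  2.2 ] rot [-0.55 -0.3  -0.13]
676
55 145 [11.3 -7.  55.1] [52.1  7.  60. ] [12.2  1.  57.5]
60 124 [11.2 -6.9 60. ] [52.   6.9 65. ] [12.2  0.8 62.5]
65 88 [11.2 -7.  65. ] [52.1  7.  69.9] [51.6  0.5 66.7]
70 46 [51.3 -4.9 70.1] [52.1  2.7 75. ] [51.8 -0.9 72.6]
75 41 [51.  -5.  75.3] [52.   2.9 79.8] [51.9 -0.9 77.7]
80 38 [51.4 -4.8 80.1] [52.   2.6 84.5] [51.8 -1.1 83. ]
85 32 [51.2 -4.9 85.4] [52.   2.7 89.8] [51.8 -0.9 87. ]
90 32 [51.3 -4.6 90. ] [52.   2.8 95. ] [51.9 -1.1 92.2]
95 30 [50.9 -4.7 95.2] [52.   3.  99.6] [51.8 -0.9 98.3]
100 27 [ 51.5  -4.8 100.2] [ 52.    2.6 104.9] [ 51.9  -1.3 102.5]
105 24 [ 51.1  -4.9 105.2] [ 52.    2.7 109.8] [ 51.8  -0.6 107.9]
110 20 [ 51.4  -4.6 110. ] [ 52.    2.8 115. ] [ 51.8  -1.1 112.3]
115 22 [ 51.2  -4.7 115.1] [ 52.    2.9 120. ] [ 51.9  -0.9 117.4]
120 7 [ 51.7  -4.2 120.1] [ 51.8   2.5 121.5] [ 51.8  -1.3 120.5]
```

View pics/w4c.png

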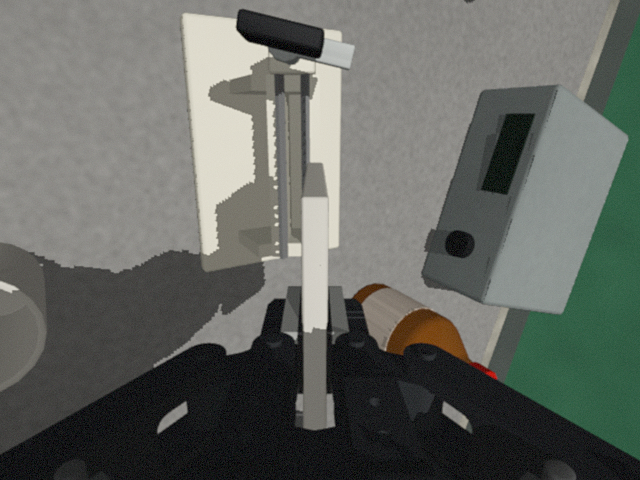

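The picture shows the held cassette square in the fingers, its end face at columns 303–328 and rows 165–195. The slot lips are at columns 282 and 305, rows 75–255, and the wing is at (280,32). I re-fit the slot and the cassette from this same view so the camera bias cancels.

Run:
```python
from h import *
c=load('w4');P=cloud(c);ok=c['z_map']>.03
S=(P-SO)@SR*1000
inimg=np.zeros_like(ok);inimg[60:270,200:345]=1
def sel(x0,x1,z0,z1,y0=-64,y1=64): return S[ok&inimg&(S[...,0]>x0)&(S[...,0]<x1)&(S[...,2]>z0)&(S[...,2]<z1)&(S[...,1]>y0)&(S[...,1]<y1)]
for n,b in dict(rwall=(15,21,5,36),lwall=(-21,-15,5,36),topR=(11.5,17,39,43),topL=(-17,-10,39,43),lips=(-11,11,44.5,48),inL=(-8,-3,20,36),inR=(3,8,20,38)).items():
    q=sel(*b)
    if len(q)<5: print(n,len(q));continue
    y=np.sort(q[:,1]);print(n,len(q),np.median(q,0).round(2),'ptp',q[:,0].std().round(2),q[:,2].std().round(2),y[[0,3]].round(1),y[[-4,-1]].round(1))
    for col in(0,):
        A=np.polyfit(q[:,1],q[:,col],1);print('   slope x/y deg',np.degrees(A[0]).round(2))
for a in range(130,260,40): print(a,[(u,)+tuple(int(round(x)) for x in S[a,u]) for u in range(270,316,2)])
q=sel(-25,25,2,48,-90,90);print('y ext',np.percentile(q[:,1],[0,.5,1,2,98,99,99.5,100]).round(1))
# cassette in slot axes
k=np.zeros_like(ok);k[160:335,298:332]=1
q=S[ok&k&(S[...,2]>95)&(S[...,2]<200)&(S[...,1]<0)];e=q[q[:,1]>np.percentile(q[:,1],50)]
s=env.state();p=(np.array(s['ee_pos'])-SO)@SR*1000;print('tcp',p)
```

```text
rwall 0
lwall 30 [-19.98 -53.55  28.5 ] ptp 0.81 6.84 [-54.  -53.9] [52.4 52.5]
   slope x/y deg -0.08
topR 702 [13.86 34.9  41.29] ptp 1.53 0.68 [5.6 5.7] [62.4 63. ]
   slope x/y deg 0.19
topL 1422 [-14.3    5.07  41.28] ptp 1.58 0.67 [-63.5 -63.2] [62.  62.9]
   slope x/y deg -0.05
lips 1528 [-8.04 22.79 45.77] ptp 8.38 0.75 [-63.4 -63.1] [63.9 63.9]
   slope x/y deg 5.43
inL 273 [-5.09  0.19 28.33] ptp 0.33 4.61 [-53.5 -53.1] [51.8 52. ]
   slope x/y deg -0.24
inR 11 [  3.41 -52.93  30.33] ptp 0.48 4.68 [-53.3 -53. ] [-52.9  52. ]
   slope x/y deg 0.4
130 [(270, -15, 27, 41), (272, -14, 27, 42), (274, -13, 27, 40), (276, -11, 27, 44), (278, -10, 27, 45), (280, -8, 27, 44), (282, -7, 27, 45), (284, -6, 27, 43), (286, -5, 27, 34), (288, -5, 26, 14), (290, -5, 26, -1), (292, -3, 26, 1), (294, -2, 26, 1), (296, 0, 26, 0), (298, 2, 26, 0), (300, 3, 26, 1), (302, 6, 27, 43), (304, 8, 27, 44), (306, 9, 27, 45), (308, 10, 27, 46), (310, 12, 27, 41), (312, 13, 27, 41), (314, 14, 27, 42)]
170 [(270, -16, 0, 41), (272, -15, 0, 41), (274, -13, 0, 42), (276, -12, 0, 40), (278, -10, 1, 45), (2
[... 665 characters left out ...]
, 10, 207), (304, 13, 11, 209), (306, 14, 11, 209), (308, 15, 11, 209), (310, 15, 10, 208), (312, 16, 10, 208), (314, 16, 10, 208)]
250 [(270, -18, -59, 40), (272, -17, -59, 41), (274, -15, -58, 42), (276, -14, -59, 40), (278, -12, -58, 42), (280, -10, -57, 46), (282, -9, -57, 47), (284, -8, -57, 45), (286, -6, -58, 42), (288, -5, -58, 42), (290, -4, -59, 41), (292, -2, -58, 41), (294, -1, -59, 41), (296, 1, -59, 40), (298, 2, -59, 41), (300, 4, -59, 41), (302, 13, -2, 208), (304, 13, -2, 207), (306, 14, -2, 208), (308, 14, -2, 208), (310, 15, -2, 208), (312, 16, -2, 208), (314, 16, -1, 209)]
y ext [-63.5 -62.7 -61.9 -60.6  67.8  69.   69.6  70.4]
tcp [ 17.69668877 -37.83536802 247.21685362]
```

The two views agree: the floor is at z=0 and the slot centre within 0.7 mm. In hand, the cassette sits at (−1.0, +1.8) mm. I align it above the mouth.

```bash
sed -i 's/^OFF=.*/OFF=[-.001,.0018,.1252]/' h.py
python3 - <<'E'
from h import *
go(ins(.065,0,-.0005),TR)
E
```

```text
t 5.7 at [0.49   0.0578 0.2557] F [-0.2 -0.2 -0.1] move cm [ 3.52 -1.62  5.74] rot [-0.55 -0.3  -0.13]
```

>>> play_rows(
  rows=[2,-1,1,-0.5,-0.3,-0.1,3.5,-1.6,2.5,-0.5,-0.3,-0.1,3.5,-1.6,4,-0.5,-0.3,-0.1,3.5,-1.6,5,-0.5,-0.3,-0.1,3.5,-1.6,5,-0.5,-0.3,-0.1],
)

```text
time: 6.2
ee_pos: [0.489, 0.0945, 0.2037]
eef_rot: [[-0.321, 0.821, 0.472], [0.947, 0.278, 0.161], [0.001, 0.499, -0.867]]
force: [-0.8, -0.0, -1.5]
gripper_width: 0.081
grip_force: 50.2
```

Run:
```python
from h import *
c=cam('wrist','w5')
go(ins(.065,0,-.0005),TR)
P=cloud(c);ok=c['z_map']>.03;s=env.state();p=np.array(s['ee_pos']);R=np.array(s['eef_rot'])
T=(P-p)@R*1000;S=(P-SO)@SR*1000
q=T[ok&(abs(T[...,1])<7)&(T[...,2]>72)&(T[...,2]<118)&(abs(T[...,0]-52)<3)]
print('cas tool: xmax',np.percentile(q[:,0],[50,95]),'y',np.percentile(q[:,1],[1,50,99]).round(2),'z',q[:,2].max())
for n,(x0,x1,z0,z1) in dict(topR=(11.5,17,39,43),topL=(-17,-10,39,43),inL=(-8,-3,15,36),lips=(-11,11,44.5,48)).items():
    q=S[ok&(S[...,0]>x0)&(S[...,0]<x1)&(S[...,2]>z0)&(S[...,2]<z1)&(abs(S[...,1])<68)]
    if len(q)>5: print(n,len(q),np.median(q,0).round(2),np.percentile(q[:,1],[0,1,99,100]).round(1))
q=S[ok&(abs(S[...,0])<4)&(abs(S[...,1])<70)&(S[...,2]<48)&(S[...,2]>-5)];b=q[q[:,2]<35];print('inner ymax',b[:,1].max() if len(b) else None)
cv2.imwrite('pics/w5c.png',cv2.resize(c['frame'][:330,160:480],None,fx=1.8,fy=1.8,interpolation=cv2.INTER_CUBIC))
```

```text
t 6.25 at [0.4888 0.0944 0.2042] F [-0.8  0.2 -1. ] move cm [ 0.05 -0.02  0.71] rot [-0.08  0.01 -0.11]
cas tool: xmax [51.24091405 51.41750363] y [-4.1  -0.11  3.63] z 117.21411128068146
topR 1428 [14.32 19.78 41.3 ] [-31.  -29.9  61.7  62.3]
topL 1455 [-14.25  19.81  41.28] [-32.6 -30.2  61.8  62.3]
inL 18 [-5.23 44.38 24.88] [35.6 35.7 60.  61.9]
lips 1748 [-7.74 26.93 45.91] [-29.2 -27.6  64.   67.1]
inner ymax 48.555882593555495
```

View pics/w5c.png

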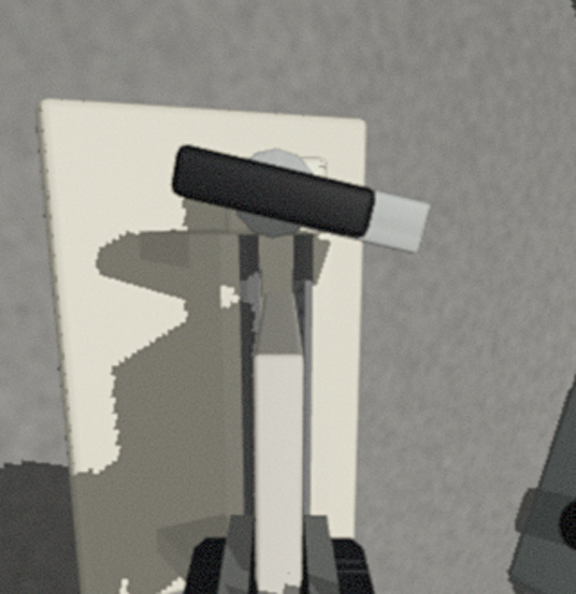

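The crop shows the cassette square between the lips at crop (278,355), with lip bands at 248 and 305, and the wing clear of it at (275,190). I correct by about 1 mm and start inserting gently.

>>> play_rows(
  rows=[0.1,-0.1,0.7,-0.1,0,-0.1,0.1,-0.1,1.3,-0.1,0,-0.1,0.1,-0.1,2,-0.1,0,-0.1,0.1,-0.1,2.8,-0.1,0,-0.1,0.1,-0.1,3.5,-0.1,0,-0.1],
)

```text
time: 6.75
ee_pos: [0.5043, 0.1008, 0.1741]
eef_rot: [[-0.322, 0.819, 0.475], [0.947, 0.279, 0.162], [-0.0, 0.502, -0.865]]
force: [0.2, 0.3, -0.8]
gripper_width: 0.09
grip_force: 50.3
```

```bash
sed -i 's/^OFF=.*/OFF=[-.0003,.0013,.1252]/' h.py
python3 - <<'E'
from h import *
go(ins(.0,0,-.0002),TR);s=env.state();print(s['wrist_torque'],s['force'])
E
```

```text
t 6.75 at [0.5043 0.1008 0.1741] F [ 0.2  0.3 -0.8] move cm [ 0.03 -0.04  3.76] rot [0.13 0.01 0.01]
[-0.16977781  0.35076059  0.0047588 ] [ 0.18725273  0.34403326 -0.79539361]
```

>>> play_rows(
  rows=[0,0,0.8,0.1,0,0,0,0,1.5,0.1,0,0,0,0,2.2,0.1,0,0,0,0,2.6,0.1,0,0,0,0,2.8,0.1,0,0],
)

```text
time: 7.25
ee_pos: [0.5176, 0.1054, 0.1498]
eef_rot: [[-0.322, 0.82, 0.474], [0.947, 0.279, 0.161], [0.0, 0.5, -0.866]]
force: [-0.4, 0.7, -2.0]
gripper_width: 0.084
grip_force: 50.3
```

Run:
```python
from h import *
go(ins(.0,0,-.0002),TR);s=env.state();print(s['wrist_torque'],s['force'])
```

```text
t 7.25 at [0.5176 0.1054 0.1498] F [-0.4  0.7 -2. ] move cm [ 0.02 -0.04  0.95] rot [ 0.03 -0.01  0.  ]
[-0.10811206  0.30587294  0.00149604] [-0.39244889  0.66132673 -1.97008046]
```

>>> play_rows(
  rows=[0,0,0.2,0,0,0,0,0,0.4,0,0,0,0,0,0.6,0,0,0,0,0,0.7,0,0,0,0,0,0.7,0,0,0],
)

```text
time: 7.75
ee_pos: [0.5206, 0.1066, 0.1436]
eef_rot: [[-0.322, 0.82, 0.473], [0.947, 0.279, 0.161], [-0.0, 0.5, -0.866]]
force: [0.7, 0.5, -1.2]
gripper_width: 0.086
grip_force: 50.3
```

Run:
```python
from h import *
go(ins(.0,0,-.0002),TR);s=env.state();print(s['wrist_torque'],s['force'])
```

```text
t 7.75 at [0.5206 0.1066 0.1436] F [ 0.7  0.5 -1.2] move cm [ 0.   -0.    0.26] rot [ 0.   -0.    0.01]
[-0.07905246  0.33441862  0.02973895] [ 0.66356484  0.48973579 -1.18615955]
```

>>> play_rows(
  rows=[0,0,0.1,0,0,0,0,0,0.2,0,0,0,0,0,0.3,0,0,0,0,0,0.4,0,0,0,0,0,0.4,0,0,0],
)

```text
time: 8.25
ee_pos: [0.5214, 0.1073, 0.1403]
eef_rot: [[-0.323, 0.82, 0.473], [0.946, 0.28, 0.161], [-0.0, 0.5, -0.866]]
force: [-13.6, -5.0, 23.1]
gripper_width: 0.088
grip_force: 54.4
```

Run:
```python
from h import *
go(ins(.0,0,-.0002),TR);s=env.state();print(s['wrist_torque'],s['force'], np.array(s['force'])@SR)
```

```text
t 8.25 at [0.5214 0.1073 0.1403] F [-13.6  -5.   23.1] move cm [-0.04  0.07 -0.08] rot [-0.    0.    0.04]
[-0.22695914  0.63140531  0.04639512] [-13.57885685  -4.95605942  23.12197268] [-0.95445143 -0.31565024 27.25000709]
```

Contact along the slot axis: 27 N, with the estimated underside at about −0.8 mm and about 1 N sideways. The cassette is home, so I release and back straight out.

>>> play_rows(
  rows=[0,0,-0.1,0,0,0,0,0,-0.1,0,0,0,0,0,-0.1,0,0,0,0,0,-0.1,0,0,0,0,0,-0.1,0,0,0],
  claw=4,
)

```text
time: 8.75
ee_pos: [0.5214, 0.1074, 0.1401]
eef_rot: [[-0.323, 0.82, 0.472], [0.946, 0.28, 0.161], [-0.0, 0.499, -0.867]]
force: [-0.6, 0.1, 0.7]
gripper_width: 0.465
grip_force: 0.0
```

>>> play_rows(
  rows=[0,0,-2,0,0,0,0,0,-5,0,0,0,0,0,-9,0,0,0,0,0,-11,0,0,0,0,0,-11,0,0,0],
)

```text
time: 9.25
ee_pos: [0.4689, 0.0889, 0.2385]
eef_rot: [[-0.323, 0.818, 0.475], [0.946, 0.281, 0.16], [-0.003, 0.501, -0.865]]
force: [0.8, -0.0, -0.4]
gripper_width: 0.472
grip_force: 0.0
```

Run:
```python
from h import *
c=cam('wrist','w6')
P=cloud(c);ok=c['z_map']>.03;S=(P-SO)@SR*1000
q=S[ok&(abs(S[...,0])<9)&(abs(S[...,1])<60)&(S[...,2]>78)&(S[...,2]<92)]
print('cas top',len(q),np.median(q,0).round(2),cv2.minAreaRect(q[:,:2].astype(np.float32)))
W=S[ok&(S[...,2]>118)&(S[...,2]<126)&(abs(S[...,1]-74)<40)&(abs(S[...,0])<40)]
print('wing',len(W),np.median(W[:,2]),cv2.minAreaRect(W[:,:2].astype(np.float32)))
A=S[ok&(S[...,2]>88)&(S[...,2]<98)&(abs(S[...,1]-70)<45)&(S[...,0]>8)&(S[...,0]<60)]
print('arm',len(A),np.median(A[:,2]),cv2.minAreaRect(A[:,:2].astype(np.float32)))
go(SO,TR);s=env.state();print((np.array(s['ee_pos'])-SO)@SR*1000,np.round(s['qpos'],1))
cv2.imwrite('pics/w6c.png',cv2.resize(c['frame'][:330,160:480],None,fx=1.8,fy=1.8,interpolation=cv2.INTER_CUBIC))
```

```text
cas top 2190 [-1.56  5.39 85.21] ((-1.8526051044464111, 0.5171127319335938), (7.805940628051758, 99.32125091552734), 0.16327320039272308)
wing 2033 122.627042569496 ((-0.09878349304199219, 73.39030456542969), (10.034967422485352, 39.971439361572266), 77.19978332519531)
arm 645 94.8692389563917 ((20.977510452270508, 68.71711730957031), (12.58763599395752, 29.454910278320312), 75.40480041503906)
t 9.3 at [0.4691 0.0892 0.2383] F [-0.  -0.1  0.4] move cm [ 0.18 -0.12 23.7 ] rot [0.12 0.08 0.09]
[  0.64534884  -1.44980485 237.01486753] [  7.4   3.4 131.3  20.   16.6 -29.2]
```

View pics/w6c.png

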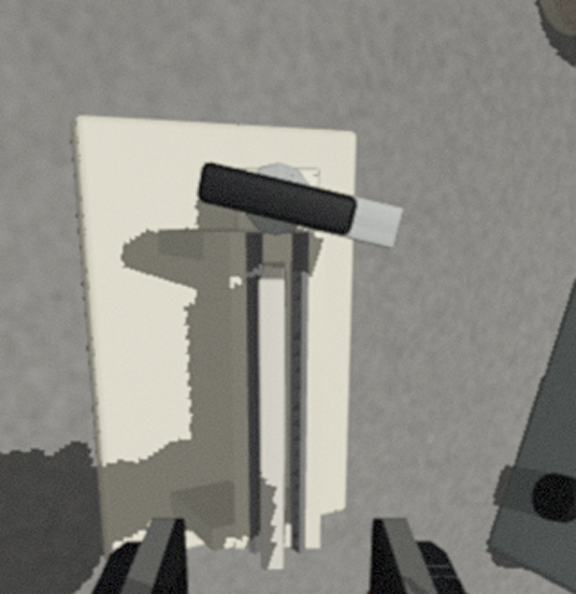

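The picture shows the cassette seated: its top edge is at slot z = 85.2 mm and y = 0.5. The wing is at crop (278,198), centre (−0.1, 73.4), 12.8° clockwise of +x. I move over the wing with the fingers turned to straddle it.

```bash
cat >> h.py <<'E'
def TRr(a): return TR@Ro.from_euler('z',a,degrees=True).as_matrix()
def sp(x,y,z): return SO+SR@np.array([x,y,z])/1000
E
python3 - <<'E'
from h import *
go(sp(0,73.6,235),TRr(-77.2))
E
```

```text
t 9.3 at [0.4691 0.0892 0.2383] F [-0.  -0.1  0.4] move cm [ 7.51 -0.05  0.19] rot [ 5.000e-02  1.500e-01 -7.711e+01]
```

>>> play_rows(
  rows=[2,0,0,0,0,-8.5,4,-0.1,0,0,0,-17,6,-0.1,0,0,0,-25.5,7.5,-0.1,0,0,0,-34,7.5,-0.1,0,0,0,-42.5],
)

```text
time: 9.8
ee_pos: [0.4438, 0.1618, 0.2344]
eef_rot: [[-0.796, 0.38, 0.471], [0.502, 0.85, 0.162], [-0.338, 0.365, -0.867]]
force: [-0.4, -0.6, -0.5]
gripper_width: 0.472
grip_force: 0.0
```

Run:
```python
from h import *
go(sp(0,73.6,225),TRr(-77.2)); print(np.round(env.state()['qpos'],1))
```

```text
t 9.8 at [0.4438 0.1618 0.2344] F [-0.4 -0.6 -0.5] move cm [-0.26 -0.    0.89] rot [ 2.000e-02 -1.700e-01 -3.421e+01]
[ 20.2   3.2 132.1  -2.3  14.8 -39.5]
```

>>> play_rows(
  rows=[-0.2,0,0.2,0,0,-8.5,-0.2,0,0.5,0,0,-17,-0.2,0,0.9,0,0,-25.5,-0.2,0,0.9,0,0,-34,-0.2,0,0.9,0,0,-34.2],
)

```text
time: 10.3
ee_pos: [0.4501, 0.1609, 0.2271]
eef_rot: [[-0.873, -0.128, 0.471], [-0.057, 0.985, 0.161], [-0.484, 0.114, -0.867]]
force: [-0.2, -0.6, 0.2]
gripper_width: 0.469
grip_force: 0.0
```

Run:
```python
from h import *
c=cam('wrist','w7')
go(sp(0,73.6,170),TRr(-77.2)); print(np.round(env.state()['qpos'],1))
P=cloud(c);ok=c['z_map']>.03;S=(P-SO)@SR*1000
W=S[ok&(S[...,2]>118)&(S[...,2]<126)&(abs(S[...,1]-74)<25)&(abs(S[...,0])<25)]
print('wing',len(W),np.median(W[:,2]),cv2.minAreaRect(W[:,:2].astype(np.float32)))
```

```text
t 10.35 at [0.4501 0.1609 0.2273] F [-0.8  0.7  0.6] move cm [-0.04  0.11  5.49] rot [ 0.   -0.15 -0.61]
[ 19.7   4.6 131.9  -1.8  13.7 -74. ]
wing 1656 122.64314975063961 ((-0.4891681671142578, 73.44330596923828), (9.807673454284668, 39.788753509521484), 77.35408020019531)
```

>>> play_rows(
  rows=[0,0.1,1.5,0,-0.1,-0.6,0,0.1,3,0,-0.1,-0.6,0,0.1,4.5,0,-0.1,-0.6,0,0.1,5.4,0,-0.1,-0.6,0,0.1,5.4,0,-0.1,-0.6],
)

```text
time: 10.85
ee_pos: [0.4755, 0.1704, 0.1801]
eef_rot: [[-0.872, -0.133, 0.472], [-0.063, 0.985, 0.161], [-0.486, 0.11, -0.867]]
force: [-0.3, -0.2, 0.3]
gripper_width: 0.468
grip_force: 0.0
```

>>> play_rows(
  rows=[0,0,0,0,0,0,0,0,0,0,0,0,0,0,0,0,0,0,0,0,0,0,0,0],
  claw=0,
  newtons=40,
)

```text
time: 11.25
ee_pos: [0.4755, 0.1703, 0.1818]
eef_rot: [[-0.87, -0.134, 0.474], [-0.064, 0.985, 0.161], [-0.489, 0.11, -0.866]]
force: [-2.8, -4.7, 5.5]
gripper_width: 0.108
grip_force: 41.9
```

Run:
```python
from h import *
go(sp(0,73.6,170),TRr(-77.2));s=env.state();print(np.round(s['qpos'],1),s['gripper_width'],s['grip_force'],np.array(s['force'])@SR)
```

```text
t 11.25 at [0.4755 0.1703 0.1818] F [-2.8 -4.7  5.5] move cm [0.03 0.03 0.2 ] rot [-0.    0.06  0.11]
[ 19.8  12.6 131.1  -4.8   6.3 -71.7] 0.10752762929948959 41.898728013038635 [-0.86105249 -3.57457049  6.8230456 ]
```

The wing is gripped. I turn clockwise about the tool axis.

>>> play_rows(
  rows=[0,0,0,0,0,8,0,0,0,0,0,16,0,0,0,0,0,24,0,0,0,0,0,32,0,0,0,0,0,40],
)

```text
time: 11.75
ee_pos: [0.4755, 0.1702, 0.1818]
eef_rot: [[-0.75, 0.46, 0.474], [0.588, 0.793, 0.161], [-0.302, 0.4, -0.866]]
force: [-3.9, -5.9, 7.1]
gripper_width: 0.111
grip_force: 42.2
```

Run:
```python
from h import *
go(sp(0,73.6,170),TRr(2));s=env.state();print(np.round(s['qpos'],1),s['gripper_width'],s['grip_force'],np.array(s['force'])@SR,np.array(s['wrist_torque'])@SR)
```

```text
t 11.75 at [0.4755 0.1702 0.1818] F [-3.9 -5.9  7.1] move cm [0.04 0.01 0.2 ] rot [ 0.05  0.04 39.01]
[ 19.8  12.6 131.1  -4.8   6.3 -31.4] 0.11098459476424126 42.15966761112213 [-1.30969509 -4.36300812  8.91434072] [-0.63615276  0.4012522   0.08684198]
```

>>> play_rows(
  rows=[0,0,0,0,0,8,0,0,0,0,0,16,0,0,0,0,0,24,0,0,0,0,0,32,0,0,0,0,0,39],
)

```text
time: 12.25
ee_pos: [0.4754, 0.1702, 0.1818]
eef_rot: [[-0.294, 0.83, 0.474], [0.956, 0.246, 0.161], [0.017, 0.5, -0.866]]
force: [-3.3, -5.8, 7.2]
gripper_width: 0.11
grip_force: 45.7
```

Run:
```python
from h import *
go(sp(0,73.6,170),TRr(2));s=env.state();print(np.round(s['qpos'],1),s['gripper_width'],s['grip_force'],np.array(s['force'])@SR,np.array(s['wrist_torque'])@SR)
```

```text
t 12.25 at [0.4754 0.1702 0.1818] F [-3.3 -5.8  7.2] move cm [ 0.04 -0.02  0.2 ] rot [0.05 0.02 0.03]
[ 19.8  12.6 131.1  -4.8   6.3   7.6] 0.10973399779298036 45.68281352519989 [-0.75825687 -4.40799121  8.73314598] [-0.73130006  0.35926118  0.7756449 ]
```

The torque rose to 0.78 N·m at +2°, so the latch is at its stop. I release and back out.

>>> play_rows(
  rows=[0,0,0,0,0,-1,0,0,0,0,0,-1,0,0,0,0,0,-1,0,0,0,0,0,-1,0,0,0,0,0,-1],
  claw=4,
)

```text
time: 12.75
ee_pos: [0.4756, 0.1705, 0.1813]
eef_rot: [[-0.314, 0.823, 0.474], [0.95, 0.269, 0.161], [0.005, 0.5, -0.866]]
force: [-1.3, 0.7, 0.3]
gripper_width: 0.474
grip_force: 0.0
```

>>> play_rows(
  rows=[0,0,-2,0,0,0,0,0,-4,0,0,0,0,0,-7,0,0,0,0,0,-9,0,0,0,0,0,-9,0,0,0],
)

```text
time: 13.25
ee_pos: [0.4329, 0.156, 0.2613]
eef_rot: [[-0.313, 0.821, 0.477], [0.95, 0.268, 0.162], [0.006, 0.503, -0.864]]
force: [-0.0, -0.2, 0.1]
gripper_width: 0.467
grip_force: 0.0
```

Run:
```python
from h import *
c=cam('wrist','w8')
P=cloud(c);ok=c['z_map']>.03;S=(P-SO)@SR*1000
q=S[ok&(abs(S[...,0])<9)&(abs(S[...,1])<60)&(S[...,2]>80)&(S[...,2]<88)]
print('cas top',len(q),np.median(q,0).round(2),cv2.minAreaRect(q[:,:2].astype(np.float32)))
W=S[ok&(S[...,2]>118)&(S[...,2]<126)&(abs(S[...,1]-74)<40)&(abs(S[...,0])<40)]
print('wing',len(W),np.median(W[:,2]),cv2.minAreaRect(W[:,:2].astype(np.float32)))
s=env.state();print(s['gripper_width'],s['force'],s['qpos'],s['time'])
t=cam('top','top9');a=cam('scene','scene9')
cv2.imwrite('pics/f.png',np.vstack([cv2.resize(c['frame'][:,100:500],(480,576))]))
d=cv2.absdiff(t['frame'],load('top0')['frame']).max(2);print('top diff per object',{n:int(d[v-15:v+15,u-15:u+15].mean()) for n,(u,v) in dict(shortc=(425,237),bottle=(322,130),beaker=(327,277),jar=(163,150),tip=(509,260),timer=(168,300)).items()})
```

```text
cas top 1156 [-1.67 -4.72 85.27] ((-1.6947455406188965, -8.08721923828125), (8.069080352783203, 83.68045043945312), 0.08995112776756287)
wing 1171 122.66772482596463 ((-0.1391000747680664, 73.75093078613281), (39.63450241088867, 9.6959810256958), 89.5248794555664)
0.4655643223996741 [-0.30273942  0.11275419 -0.3811981 ] [ 19.97390396  -1.03742926 131.99542214  -1.83236633  18.87135662
   3.38305901] 13.3
top diff per object {'shortc': 0, 'bottle': 0, 'beaker': 63, 'jar': 0, 'tip': 0, 'timer': 1}
```

View pics/f.png

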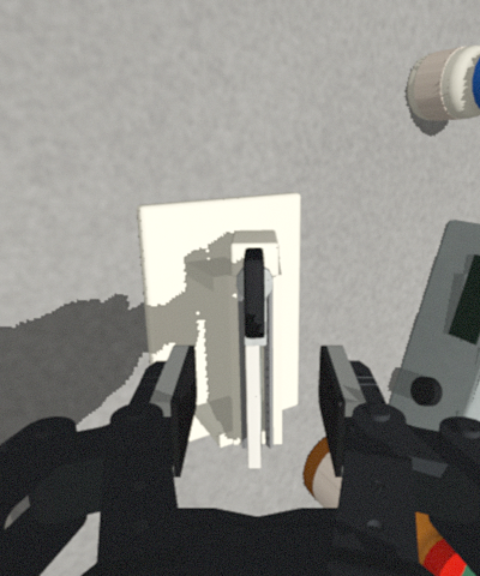

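The picture shows the wing along the slot at (254,293), turned about 90° from +x, with the arm over the cassette corner. The cassette is still seated with its top at z = 85.3. The beaker's region differs in the top view, probably from the arm or its shadow, so I check it in the scene view.

Run:
```python
from h import *
a=load('scene0')['frame'];b=load('scene9')['frame'];print(cv2.absdiff(a,b).max(2)[222:252,290:310].mean())
z0,z1=load('scene0')['z_map'],load('scene9')['z_map'];print(np.median(abs(z0-z1)[222:252,290:310]))
cv2.imwrite('pics/bk.png',cv2.resize(np.hstack([a[180:300,200:330],b[180:300,200:330]]),None,fx=3,fy=3))
```

```text
3.888333333333333
0.0032228827
```

View pics/bk.png

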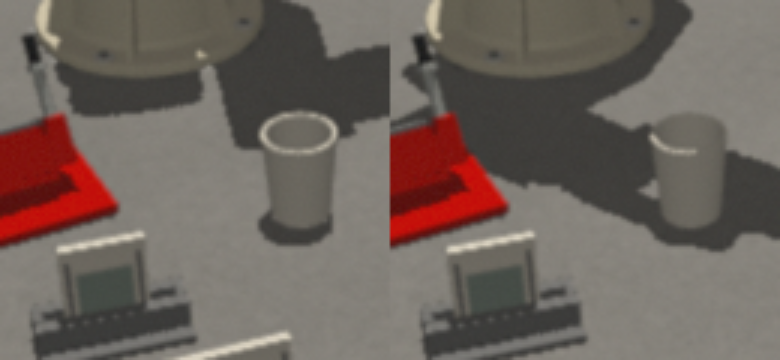

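The before and after crops show the beaker at the same pixels, (298,170) and (688−390,170); only the shadow changed. Nothing was disturbed, so I hand in.

```bash
python3 -c "
from h import *
print(env.hand_in())"
```

```text
the job is handed in; nothing more can be done
None
```

The longer cassette is fully home in the slanted slot and the wing latch is turned to its stop over the cassette's top edge; nothing else was disturbed, and the job was handed in at about 13 s, though the hand-in returned no verdict.

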